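# Load a dishwasher tablet into the tablet loader with the push stick

### The arm

A 6-joint arm with a two-finger parallel gripper is mounted at the origin on a cart in front of the work surface, level with it; the furniture and walls round the work are solid. World frame = base frame: x ahead of the robot, y to its left, z up, the work surface at z = 0. Lengths are in m, angles in rad, forces in N, time in s.
With the tool pointing down it reaches from about 0.35 to 0.975 m from the base axis. Payload 4.9 kg.
Tool frame: the origin (TCP) lies on the centre line of the jaws, within the pads' length; the fingertips stand 25 mm ahead of it and the grasp point (between the pads) lies 6 mm ahead of it; z points along the fingers, y is the line along which they close (so a half turn about z gives the same grasp; the last joint's range is limited). The gripper opens to 85 mm and grips with 20 to 120 N. Pads are 22 mm wide; open, the fingers measure 114 mm over their backs; the gripper's body (76 mm by 85 mm) begins 54 mm behind the grasp point. The pads swing forward as they close: fully open they stand 13 mm farther back than shut.
Start: joints at [-1.448, 0.053, 1.613, -0, 1.476, -0.119], TCP at [0.15, -0.607, 0.256] pointing down, gripper open.
Joint ranges: [-3.01, 3.01], [-1.01, 2.22], [0.06, 2.58], [-1.02, 4.17], [0.09, 2.62], [-3.14, 3.14]. Speed limits (rad/s): [2.57, 2.57, 3.14, 3.14, 3.14, 3.14].

### API

Orientations are given as a unit quaternion [w, x, y, z].
In Python, from plant import state, grab_frame, get_calibration, job gives the robot as it stands. The module is installed in compiled form; this text tells all that it offers.
- The arm moves only by the tool move_arm, never from a script. Its argument "targets" is a list that holds one entry, the list of rows, each a list of 5 numbers: the opening in per cent of the stroke, from 0 (shut) to 100 (fully open), then the shift along the tool's x, y, z as a fraction of full scale, then the turn about the tool's z as a fraction of full scale. A call has 1 to 5 rows; each row shifts and turns the commanded pose from where the row before left it, along the tool's axes as they then stand; what a row does not reach is not made up. Full scale, the value 1, is 0.6 m for a shift and 6 degrees for a turn. A row lasts 1/12 s, in which the tool goes at most 41.7 mm and 7.16 degrees, less where a joint would pass 70% of its speed; a pose out of reach is approached as far as the arm can. A call with a number of a shift or a turn outside -1 to 1 is refused whole. A call with a gripper value outside its range is refused whole. The fingers move at their own pace and stop on an object; the grip force is fixed at half the most. Time passes only in rows, so rows that do not move let the fingers close. It gives the time, the measured TCP pose, the force, the opening and the grip force at its end, in the units of the state.
- state(): the state, without advancing time (a new reading comes with each control period).
- grab_frame(name): name is "scene" or "top" or "wrist"; returns the picture (420x560x3 uint8, red, green, blue); there is no depth.
- get_calibration(name): a dict with "vertical_fov" (degrees; the focal length in pixels is half the picture's height over the tangent of half this angle, whatever the lens; pixels are square), "cx", "cy" (the principal point, pixels), "dist_coeffs" ([k1, k2, p1, p2, k3] as OpenCV has them; the pictures are not rectified), "R" (3x3) and "t" (3): a world point X has camera coordinates R X + t. Camera axes: x right, y down, z forward; pixel columns grow to the right and rows downward; lengths in m; the calibration is good to about 2 mm. A picture is of the moment at which its call begins: read the wrist's pose just before it. get_calibration takes no time and is no camera call; for the wrist camera it gives the pose at the moment of the call.
- job.job_done(): hands the job in; it is judged then, once.
The state is a dict: "time": time; "joint_pos": joint angles; "joint_vel": joint speeds; "joint_efforts": joint torques, N m; "tool_pos": TCP position; "tool_rot": TCP orientation; "contact_force": force on the tool from outside, world axes, zero at the start; "ft_torque": the same for the moment, N m; "gripper_width": opening from 0.0 (shut) to 1.0 (fully open); "grasp_force": force on a finger pad.
Only numpy, scipy, OpenCV 4.12 (cv2) and the standard library are available. Lean on these libraries where they do the work, as an engineer would, in place of code of your own. Each camera call takes 0.05 s, during which the arm holds its last target. There are 200 camera calls.

### The job

Put the loose dishwasher tablet on the open bed of the tablet loader, let go of it, then take the wooden push stick by its handle and with it feed the tablet through the narrow tunnel until it is firmly home against the sprung row of tablets inside; how deep that row begins you must find by feel. Press it home for about half a second with roughly 9 N: less than 5 N does not seat it, and more than 16 N at any moment crumbles it. Then draw the stick out and leave it lying flat on the worktop, clear of the loader, without disturbing the other things.

Things in the scene. Friction and masses are not known exactly. Their poses are not given: they have to be found in the camera images.
- tablet_loader: Fixed loader on the worktop: grey base plate 210x62 mm, 4 mm thick, aluminium guides. Origin at worktop height under the tunnel's mouth; x = feed direction (open bed towards tunnel), y left, z up. The plate spans x -68 to +142 mm; open bed x -68 to 0, tunnel x 0 to 138. The channel floor is the plate's top, z 4 mm.
- bed (a point): Loading spot on the open bed's floor, 45 mm before the mouth, axes as the loader's. The bed has side lips 7 mm high above the floor and no wall at its rear end, so the stick enters there. Inner width 50 mm from x -68 to -34 mm (loader frame), then tapering to 31.5 mm at the mouth.
- mouth (a point): Middle of the mouth's floor. Tunnel inside 31.5 mm wide, 25 mm high; walls 3 mm, roof top 32 mm over the worktop with a 10 mm sight slot along it; far end closed. Inside is a row of earlier tablets on a spring: its front face is 46 to 82 mm past the mouth, not told. It yields 1 mm per 3 N, at most 7 mm, and springs back.
- tablet_center (a point): Centre of the loose white tablet, a block 34 mm (its x axis) by 28 mm (y) by 20 mm (z, up), about 40 g, lying flat on the worktop. It goes through the tunnel with its 34 mm length along the feed direction (either end first).
- stick_grip (a point): Point on the centre line of the upright handle of the wooden push stick, 37 mm above the underside of the stick. Handle: 42 mm long (x), 16 mm thick (y), standing from z 10 to z 52 mm above the underside. x axis points along the stick to its tip, z up.
- stick_tip (a point): Middle of the flat front end of the push stick, 151 mm ahead of the handle's centre (along the stick's x), 5 mm above its underside. The stick's blade is 172 mm long, 20 mm wide, 10 mm thick; it reaches 130 mm ahead of the handle's front face. Whole stick about 80 g.
- salt: Bystander: white egg-shaped shaker, 48 mm across, 60 mm tall; origin at its underside. Leave alone.
- timer: Bystander: round two-part kitchen timer, 60 mm across, 42 mm tall; origin at its underside. Leave alone.
- spice: Bystander: glass spice jar with dark cap, 41 mm across, 105 mm tall; origin at its underside. Leave alone.
Mind the look-alikes: they are no part of the job. Leave any purple or turquoise look-alike of the part that bears tablet_center alone.

How it is judged:
By the outcome, as a careful person would: the job done as asked, in the order asked, and still so for the second after the job is handed in, with the robot touching nothing.
It also fails if it takes over 64 s, if anything falls off the work surface, if the arm or the gripper's body presses on something with over 40 N, if the wrist force passes 120 N, or if a joint passes its speed limit or range.

## Working session

There is one attempt and no reset: what is moved stays moved. The work goes in short steps, Python scripts to look and compute and a tool call to move; the robot and the scene stay as the last step left them, time stands still between calls to the robot, and variables do not carry over. Pictures are saved under pics/ and viewed, at most 10 in all, crops included, and the job is handed in when it is done.

Besides the shell and the picture viewer there is one more tool, called after "Emit:" as name(argument=value, ...) on one line, values as JSON. move_arm: Moves the arm, as the interface text tells. Shift numbers are shares of 0.6 m and turn numbers shares of 6 degrees, none past 1 either way. Its arguments: {"type":"object","properties":{"targets":{"type":"array"}},"required":["targets"]}

```bash
mkdir -p pics; cat > h.py <<'E'
import numpy as np,cv2
from plant import state,grab_frame,get_calibration,job
def K(c):
    f=210/np.tan(np.radians(c["vertical_fov"])/2)
    return np.array([[f,0,c["cx"]],[0,f,c["cy"]],[0,0,1.]])
def ray(c,pts,z):
    "pixels -> world points at height z"
    p=np.array(pts,float).reshape(-1,1,2)
    u=cv2.undistortPoints(p,K(c),np.array(c["dist_coeffs"],float)).reshape(-1,2)
    R=np.array(c["R"]);t=np.array(c["t"]);o=-R.T@t
    d=np.c_[u,np.ones(len(u))]@R
    z=np.broadcast_to(z,len(u))
    return o+d*((z-o[2])/d[:,2])[:,None]
def proj(c,X):
    return cv2.projectPoints(np.array(X,float).reshape(-1,1,3),cv2.Rodrigues(np.array(c["R"],float))[0],np.array(c["t"],float),K(c),np.array(c["dist_coeffs"],float))[0].reshape(-1,2)
def save(n,im): cv2.imwrite("pics/"+n,im[:,:,::-1])
E
python3 - <<'E'
from h import *
s=state();print({k:np.round(v,3) for k,v in s.items()})
a=grab_frame("scene");b=grab_frame("top")
np.save("top.npy",b);np.save("scene.npy",a)
save("top.png",cv2.resize(b,(800,600),interpolation=cv2.INTER_CUBIC));save("scene.png",a)
for n in("scene","top","wrist"):
  c=get_calibration(n);print(n,{k:np.round(v,3).tolist() for k,v in c.items()})
E
```

```text
{'time': np.float64(0.0), 'joint_pos': array([-1.448,  0.053,  1.614,  0.   ,  1.476, -0.119]), 'joint_vel': array([ 0.001,  0.   , -0.001,  0.   , -0.   ,  0.001]), 'joint_efforts': array([ 3.0000e-03, -3.9369e+01, -3.7017e+01,  0.0000e+00,  7.0000e-03,
        0.0000e+00]), 'tool_pos': array([ 0.15 , -0.606,  0.255]), 'tool_rot': array([-0.001,  0.993,  0.121,  0.   ]), 'contact_force': array([-0.373,  0.209, -0.884]), 'ft_torque': array([-0.005,  0.014, -0.001]), 'grasp_force': np.float64(0.0), 'gripper_width': np.float64(1.001)}
scene {'vertical_fov': 53.176, 'cx': 275.047, 'cy': 215.429, 'dist_coeffs': [-0.119, 0.0, 0.0, 0.0, 0.0], 'R': [[0.781, -0.624, 0.012], [-0.297, -0.389, -0.872], [0.549, 0.678, -0.489]], 't': [-0.579, 0.167, 0.905]}
top {'vertical_fov': 46.957, 'cx': 280.41, 'cy': 204.191, 'dist_coeffs': [0.04, 0.0, 0.0, 0.0, 0.0], 'R': [[-0.107, -0.994, 0.002], [-0.97, 0.104, -0.218], [0.216, -0.025, -0.976]], 't': [-0.142, 0.592, 0.876]}
wrist {'vertical_fov': 67.552, 'cx': 277.165, 'cy': 213.89, 'dist_coeffs': [-0.066, 0.0, 0.0, 0.0, 0.0], 'R': [[0.24, -0.971, -0.002], [-0.918, -0.227, 0.326], [-0.317, -0.076, -0.945]], 't': [-0.624, -0.042, 0.38]}
```

View pics/top.png

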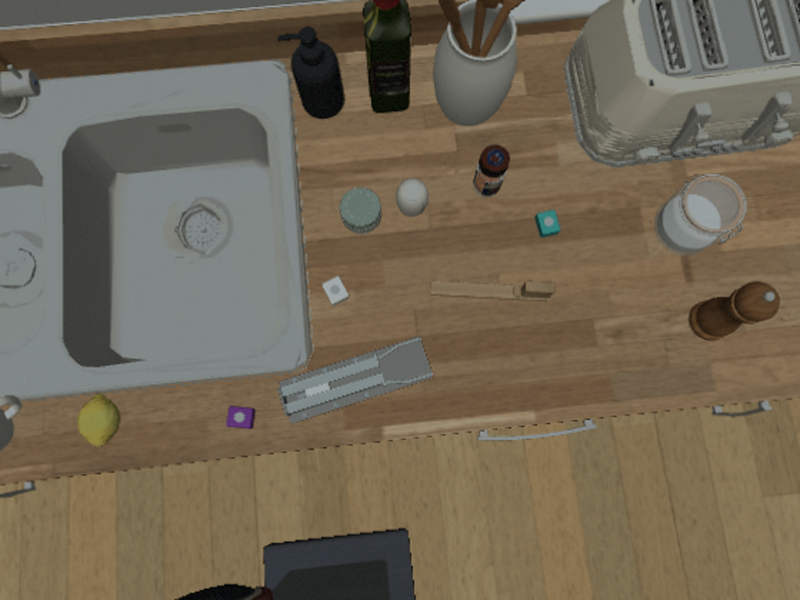

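View pics/scene.png

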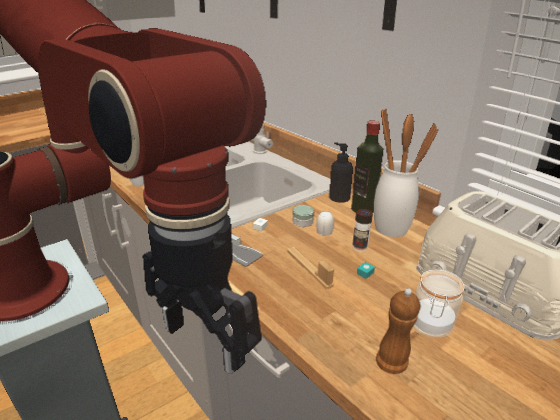

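Top view (800x600): the tablet is at (336,291). The stick's tip is at (431,289) and its handle at (540,290). The loader runs from its closed end at (284,400) to its open bed at (425,358). Next is an enlarged crop.

```bash
python3 - <<'E'
from h import *
b=np.load("top.npy")[185:305,190:390]
save("topc.png",cv2.resize(b,(800,480),interpolation=cv2.INTER_CUBIC))
E
```

```text
(no output)
```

View pics/topc.png

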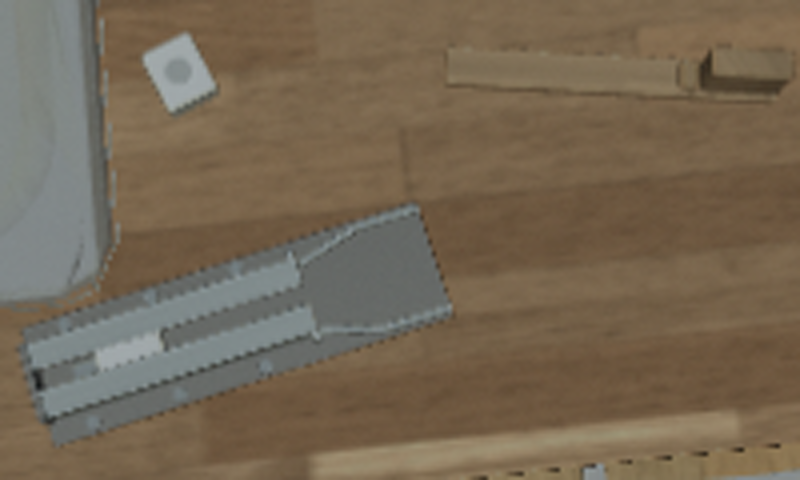

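Crop (4x, offset 190,185):
- **Tablet:** top face centred at (179,71), with corners (142,62), (187,33) and (217,88).
- **Loader plate:** corners (418,205), (453,312), (55,443) and (22,330). The roof's mouth edge runs (297,258) to (318,335), and the row's front is seen in the slot near (160,341).
- **Stick:** tip edge (447,48) to (447,86), handle top (710,48) to (790,82).

```bash
python3 - <<'E'
from h import *
c=get_calibration("top")
def P(l,z):
    return ray(c,[(190+(x+.5)/4-.5,185+(y+.5)/4-.5) for x,y in l],np.array(z))
T=P([(142,62),(187,33),(217,88),(179,71)],.020);print("tablet",T.round(4)*1000)
print([np.linalg.norm(T[i+1]-T[i]).round(4) for i in(0,1)],[np.degrees(np.arctan2(*(T[i+1]-T[i])[[1,0]])).round(1) for i in(0,1)])
L=P([(418,207),(453,312),(55,443),(22,330)],.004);print("plate",L.round(4)*1000)
print([np.linalg.norm(L[i]-L[i-1]).round(4) for i in range(4)])
e=[(L[3]-L[0]),(L[2]-L[1])];print([np.degrees(np.arctan2(v[1],v[0])).round(2) for v in e])
M=P([(297,258),(318,335)],.032);print("roof mouth",M.round(4)*1000)
print("row front",P([(160,341)],.024).round(4)*1000)
S=P([(447,48),(447,86)],.010);print("tip",S.round(4)*1000)
H=P([(715,47),(790,50),(788,80),(708,78)],.052);print("handle top",H.round(4)*1000)
w=P([(462,50),(680,58)],.010);print("edge dir",np.degrees(np.arctan2(*(w[0]-w[1])[[1,0]])))
E
```

```text
tablet [[ 603.8  -93.7   20. ]
 [ 616.6 -117.9   20. ]
 [ 586.2 -130.6   20. ]
 [ 597.1 -112.1   20. ]]
[np.float64(0.0274), np.float64(0.033)] [np.float64(-62.2), np.float64(-157.4)]
plate [[ 516.8 -226.3    4. ]
 [ 461.7 -237.9    4. ]
 [ 418.5  -33.5    4. ]
 [ 476.   -21.     4. ]]
[np.float64(0.2094), np.float64(0.0563), np.float64(0.2089), np.float64(0.0589)]
[np.float64(101.23), np.float64(101.94)]
roof mouth [[ 493.7 -162.7   32. ]
 [ 455.  -169.2   32. ]]
row front [[461.1 -91.4  24. ]]
tip [[ 596.9 -250.4   10. ]
 [ 576.9 -248.    10. ]]
handle top [[ 573.5 -379.4   52. ]
 [ 568.  -415.9   52. ]
 [ 553.1 -412.6   52. ]
 [ 558.3 -373.6   52. ]]
edge dir 81.7270964540834
```

Emit:
move_arm(targets=[[[100, 0, 0, 0, -0.885], [100, 0, 0, 0, -0.885], [100, 0.0638, -0.0275, 0.005, 0], [100, 0.0638, -0.0275, 0.005, 0], [100, 0.0638, -0.0275, 0.005, 0]]])

```text
time: 0.52
tool_pos: [0.2337, -0.5133, 0.2464]
tool_rot: [-0.001, 0.977, 0.211, 0.0]
contact_force: [1.5, -0.5, -0.2]
gripper_width: 1.001
grasp_force: 0.0
```

Emit:
move_arm(targets=[[[100, 0.0638, -0.0275, 0.005, 0], [100, 0.0638, -0.0275, 0.005, 0], [100, 0.0638, -0.0275, 0.005, 0], [100, 0.0638, -0.0275, 0.005, 0], [100, 0.0638, -0.0275, 0.005, 0]]])

```text
time: 0.93
tool_pos: [0.3738, -0.3586, 0.2319]
tool_rot: [-0.0, 0.977, 0.212, -0.0]
contact_force: [1.1, -0.1, 0.4]
gripper_width: 1.001
grasp_force: 0.0
```

Emit:
move_arm(targets=[[[100, 0.0638, -0.0275, 0.005, 0], [100, 0.0638, -0.0275, 0.005, 0], [100, 0.0638, -0.0275, 0.005, 0], [100, 0.0638, -0.0275, 0.005, 0], [100, 0.0638, -0.0275, 0.005, 0]]])

```text
time: 1.35
tool_pos: [0.5134, -0.2046, 0.2169]
tool_rot: [-0.0, 0.977, 0.212, -0.0]
contact_force: [-0.3, -1.1, 0.2]
gripper_width: 1.003
grasp_force: 0.0
```

Emit:
move_arm(targets=[[[100, 0.0638, -0.0275, 0.005, 0], [100, 0, 0, 0, 0], [100, 0, 0, 0, 0]]])

```text
time: 1.6
tool_pos: [0.5411, -0.1739, 0.2134]
tool_rot: [-0.0, 0.977, 0.214, -0.001]
contact_force: [-0.4, -1.0, 0.2]
gripper_width: 0.999
grasp_force: 0.0
```

```bash
cat >> h.py <<'E'
def pose():
    s=state();w,x,y,z=s["tool_rot"]
    return s,np.array(s["tool_pos"]),np.degrees(np.arctan2(2*(x*y+w*z),1-2*(y*y+z*z)))
def delta(X,psi):
    "tool-frame shift (mm, axes after turning to psi) and turn units to reach X,psi"
    s,p,a=pose();d=(np.array(X)-p)*1000;r=np.radians(psi)
    print("pose",p.round(4),"yaw",a.round(2),"t",round(float(s["time"]),2))
    print("shift mm",np.round([d[0]*np.cos(r)+d[1]*np.sin(r),d[0]*np.sin(r)-d[1]*np.cos(r),-d[2]],1),"units",np.round(np.array([d[0]*np.cos(r)+d[1]*np.sin(r),d[0]*np.sin(r)-d[1]*np.cos(r),-d[2]])/600,4),"turn units",round((a-psi)/6,3))
E
python3 - <<'E'
from h import *
import pickle
s,p,a=pose();c=get_calibration("wrist");im=grab_frame("wrist")
print(p.round(4),a,s["time"],np.round(s["tool_rot"],4));pickle.dump((c,im),open("w1.pkl","wb"))
save("w1.png",cv2.resize(im,(800,600),interpolation=cv2.INTER_CUBIC))
E
```

```text
[ 0.5411 -0.1739  0.2134] 24.700919323211508 1.6 [-5.000e-04  9.769e-01  2.139e-01 -8.000e-04]
```

View pics/w1.png

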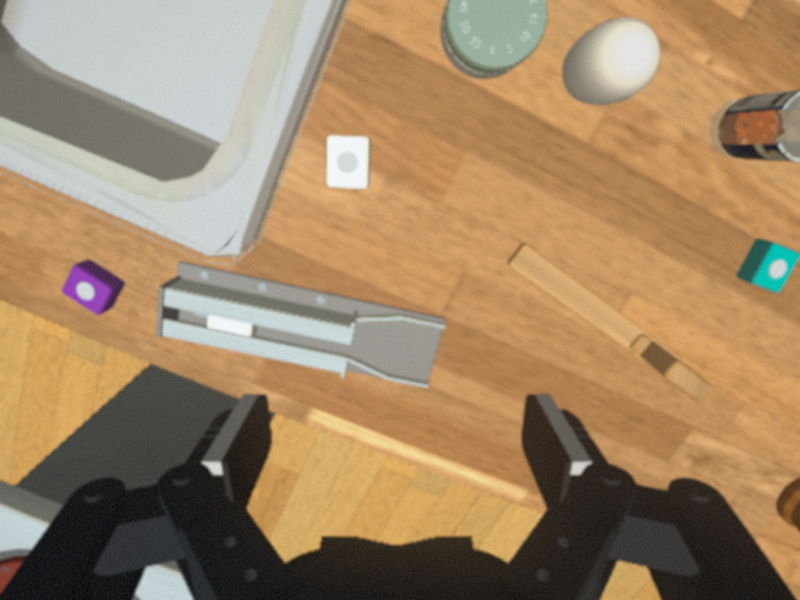

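Wrist view 1 (800x600): the tablet's top face is square to the picture, x 327 to 369 and y 136 to 189, so it lines up with the tool. The loader is at (300,325) with the row visible in its slot, (208..252,325). The stick runs from its tip at (518,253) to its handle near (670,370). I'll enlarge the loader and the stick.

```bash
python3 - <<'E'
from h import *
import pickle
c,im=pickle.load(open("w1.pkl","rb"))
R=lambda a,f:cv2.resize(a,None,fx=f,fy=f,interpolation=cv2.INTER_CUBIC)
o=np.zeros((600,800,3),np.uint8)
a=R(im[175:275,105:320],3.5);o[:a.shape[0],:a.shape[1]]=a   # loader
b=R(im[85:145,220:270],4);o[355:595,:200]=b
d=R(im[165:285,350:500],2);o[355:595,250:550]=d
save("w1c.png",o)
E
```

```text
(no output)
```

View pics/w1c.png

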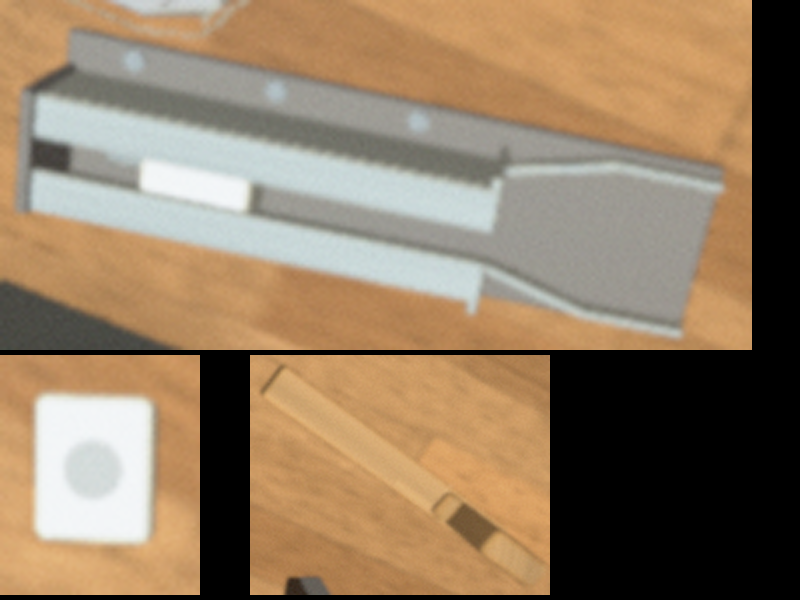

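The crop gives clean edges, which I'll read off in the script below:
- **Tablet:** corners (35,395) to (153,543).
- **Roof edges:** (38,95)-(492,183) and (28,210)-(470,303).
- **Row front:** at (250,198).
- **Stick:** tip (284,367)/(262,393).

```bash
python3 - <<'E'
from h import *
import pickle
c,im=pickle.load(open("w1.pkl","rb"))
def P(l,z,f,ox,oy,x0=0,y0=0): return 1000*ray(c,[((x-x0+.5)/f-.5+ox,(y-y0+.5)/f-.5+oy) for x,y in l],z)
an=lambda v:np.degrees(np.arctan2(v[1],v[0])).round(1)
T=P([(35,395),(154,397),(153,543),(35,541)],.02,4,220,85,0,355);print("tab",T.mean(0).round(1),an(T[0]-T[3]),an(T[1]-T[2]),an(T[0]-T[1]),[np.linalg.norm(T[i]-T[i-1]).round(1) for i in range(4)])
A=P([(38,95),(492,183),(28,210),(470,303)],.032,3.5,105,175);print("roof",A.round(1),an(A[0]-A[1]),an(A[2]-A[3]))
B=P([(75,30),(722,165)],.004,3.5,105,175);print("plate edge",B.round(1),an(B[0]-B[1]),np.linalg.norm(B[0]-B[1]))
m=P([(500,180),(470,305)],.032,3.5,105,175);print("mouth",m.mean(0).round(1),np.linalg.norm(m[0]-m[1]))
f=P([(250,198)],.024,3.5,105,175)[0];print("row front",f.round(1))
r=P([(722,188),(680,334)],.011,3.5,105,175);print("lips rear",r.round(1),r.mean(0).round(1),np.linalg.norm(r[0]-r[1]))
S=P([(284,367),(262,393)],.010,2,350,165,250,355);print("tip",S.round(1),S.mean(0).round(1))
E1=P([(290,369),(450,490),(266,397),(430,510)],.010,2,350,165,250,355);print("stick dir",an(E1[0]-E1[1]),an(E1[2]-E1[3]))
H=P([(497,530),(485,550),(545,565),(528,583)],.052,2,350,165,250,355);print("handle",H.round(1),H.mean(0).round(1))
E
```

```text
tab [ 598.3 -112.    20. ] 22.2 23.3 113.5 [np.float64(33.4), np.float64(27.8), np.float64(33.4), np.float64(28.5)]
roof [[ 467.3  -27.8   32. ]
 [ 497.5 -157.9   32. ]
 [ 430.7  -34.4   32. ]
 [ 458.5 -167.    32. ]] 103.1 101.9
plate edge [[ 478.6  -22.6    4. ]
 [ 522.4 -223.6    4. ]] 102.3 205.69655743336853
mouth [ 478.6 -163.5   32. ] 42.12932362230036
row front [458.9 -93.6  24. ]
lips rear [[ 517.6 -225.2   11. ]
 [ 465.7 -236.    11. ]] [ 491.6 -230.6   11. ] 52.99142647207998
tip [[ 598.9 -249.4   10. ]
 [ 581.9 -245.7   10. ]] [ 590.4 -247.5   10. ]
stick dir 79.9 81.5
handle [[ 575.9 -375.4   52. ]
 [ 564.  -376.5   52. ]
 [ 570.2 -412.2   52. ]
 [ 557.8 -410.4   52. ]] [ 567.  -393.6   52. ]
```

```bash
python3 -c "
from h import *
delta((.598,-.112,.031),23)"
```

```text
pose [ 0.5405 -0.1751  0.2137] yaw 24.58 t 1.65
shift mm [ 77.6 -35.6 182.7] units [ 0.1293 -0.0594  0.3045] turn units 0.263
```

Emit:
move_arm(targets=[[[60, 0, 0, 0, 0.26], [60, 0.0431, -0.0198, 0.03, 0], [60, 0.0431, -0.0198, 0.04, 0], [60, 0.0431, -0.0198, 0.04, 0], [60, 0, 0, 0.05, 0]]])

```text
time: 2.07
tool_pos: [0.6008, -0.112, 0.1196]
tool_rot: [0.001, 0.98, 0.199, 0.003]
contact_force: [-0.6, -0.0, 0.0]
gripper_width: 0.602
grasp_force: 0.0
```

Emit:
move_arm(targets=[[[60, 0, 0, 0.05, 0], [60, 0, 0, 0, 0]]])

```text
time: 2.23
tool_pos: [0.5929, -0.1126, 0.0811]
tool_rot: [-0.003, 0.98, 0.198, -0.006]
contact_force: [-1.5, 0.2, -2.5]
gripper_width: 0.602
grasp_force: 0.0
```

```bash
python3 - <<'E'
from h import *
delta((.598,-.112,.031),23)
im=grab_frame("wrist");save("w2.png",im)
E
```

```text
pose [ 0.5929 -0.1126  0.0811] yaw 22.82 t 2.23
shift mm [ 4.9  1.5 50.1] units [0.0082 0.0024 0.0835] turn units -0.03
```

View pics/w2.png

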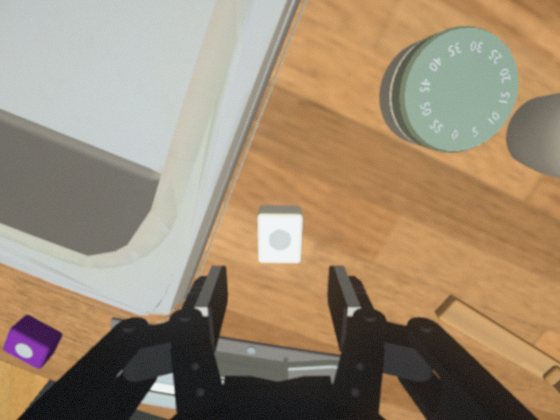

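Wrist view 2: the tablet at (280,238) is centred between the fingers, whose midline is about column 278, and square to them. Going down to grip.

Emit:
move_arm(targets=[[[60, 0.004, 0.001, 0.03, 0], [60, 0.002, 0, 0.03, 0], [60, 0, 0, 0.018, 0], [60, 0, 0, 0, 0], [60, 0, 0, 0, 0]]])

```text
time: 2.7
tool_pos: [0.6018, -0.1128, 0.0427]
tool_rot: [0.0, 0.98, 0.198, 0.0]
contact_force: [-0.1, -0.2, -0.3]
gripper_width: 0.601
grasp_force: 0.0
```

```bash
python3 -c "
from h import *
delta((.598,-.112,.031),23)"
```

```text
pose [ 0.6018 -0.1128  0.0427] yaw 22.86 t 2.7
shift mm [-3.2 -2.2 11.7] units [-0.0053 -0.0036  0.0194] turn units -0.024
```

Emit:
move_arm(targets=[[[60, -0.0053, -0.003, 0.0194, 0], [60, 0, 0, 0, 0], [60, 0, 0, 0, 0]]])

```text
time: 2.95
tool_pos: [0.5975, -0.1115, 0.0298]
tool_rot: [-0.0, 0.98, 0.199, -0.0]
contact_force: [1.5, 0.1, 0.1]
gripper_width: 0.599
grasp_force: 0.0
```

Emit:
move_arm(targets=[[[5, 0, 0, 0, 0], [5, 0, 0, 0, 0], [5, 0, 0, 0, 0], [5, 0, 0, 0, 0], [5, 0, 0, 0, 0]]])

```text
time: 3.37
tool_pos: [0.5987, -0.1117, 0.0308]
tool_rot: [0.0, 0.98, 0.199, 0.001]
contact_force: [0.5, 1.7, 4.5]
gripper_width: 0.309
grasp_force: 61.6
```

Emit:
move_arm(targets=[[[5, 0, 0, 0, 0], [5, 0, 0, 0, 0], [5, 0, 0, 0, 0]]])

```text
time: 3.62
tool_pos: [0.5988, -0.1117, 0.0308]
tool_rot: [0.0, 0.98, 0.199, 0.001]
contact_force: [-0.5, -0.0, 5.7]
gripper_width: 0.312
grasp_force: 61.7
```

Emit:
move_arm(targets=[[[5, 0, 0, -0.05, 0], [5, 0, 0, -0.05, -0.9], [5, 0, 0, 0, -0.95], [5, 0, 0, 0, -0.95], [5, 0, 0, 0, -0.95]]])

```text
time: 4.03
tool_pos: [0.5978, -0.1115, 0.09]
tool_rot: [-0.0, 0.922, 0.388, -0.0]
contact_force: [0.0, 0.2, -1.3]
gripper_width: 0.31
grasp_force: 61.1
```

Emit:
move_arm(targets=[[[5, 0, 0, 0, -0.95], [5, 0, 0, 0, -0.95], [5, 0, 0, 0, -0.95], [5, 0, 0, 0, -0.95], [5, 0, 0, 0, -0.95]]])

```text
time: 4.45
tool_pos: [0.5972, -0.1113, 0.0888]
tool_rot: [-0.001, 0.798, 0.603, -0.001]
contact_force: [0.1, 0.2, -0.4]
gripper_width: 0.31
grasp_force: 61.1
```

Emit:
move_arm(targets=[[[5, 0, 0, 0, -0.95], [5, 0, 0, 0, -0.95], [5, 0, 0, 0, -0.95], [5, 0, 0, 0, -0.95], [5, 0, 0, 0, 0]]])

```text
time: 4.87
tool_pos: [0.5972, -0.1113, 0.0889]
tool_rot: [-0.001, 0.664, 0.748, -0.0]
contact_force: [-0.0, -1.2, -0.3]
gripper_width: 0.312
grasp_force: 61.1
```

```bash
python3 -c "
from h import *
delta((.4859,-.2095,.075),102)"
```

```text
pose [ 0.5972 -0.1113  0.0889] yaw 96.8 t 4.87
shift mm [ -72.9 -129.3   13.9] units [-0.1215 -0.2155  0.0231] turn units -0.867
```

Emit:
move_arm(targets=[[[5, 0, 0, 0, -0.87], [5, -0.0304, -0.0539, 0, 0], [5, -0.0304, -0.0539, 0, 0], [5, -0.0304, -0.0539, 0, 0], [5, -0.0304, -0.0539, 0, 0]]])

```text
time: 5.28
tool_pos: [0.4849, -0.21, 0.0893]
tool_rot: [-0.001, 0.63, 0.776, -0.0]
contact_force: [0.8, -1.8, -1.0]
gripper_width: 0.309
grasp_force: 61.1
```

Emit:
move_arm(targets=[[[5, 0, 0, 0, 0], [5, 0, 0, 0, 0]]])

```text
time: 5.45
tool_pos: [0.4851, -0.2104, 0.0894]
tool_rot: [-0.001, 0.632, 0.775, 0.0]
contact_force: [0.4, -0.2, 0.3]
gripper_width: 0.309
grasp_force: 61.1
```

```bash
python3 - <<'E'
from h import *
import pickle
delta((.4859,-.2095,.036),102)
c=get_calibration("wrist");im=grab_frame("wrist");pickle.dump((c,im),open("w3.pkl","wb"))
a=grab_frame("top");np.save("top2.npy",a)
o=np.zeros((600,800,3),np.uint8);o[:420,:560]=im
b=cv2.resize(a[215:275,235:315],(240,180),interpolation=cv2.INTER_CUBIC);o[420:600,:240]=b
save("w3.png",o)
E
```

```text
pose [ 0.4851 -0.2104  0.0894] yaw 101.63 t 5.45
shift mm [ 0.7  1.  53.4] units [0.0012 0.0016 0.0889] turn units -0.062
```

View pics/w3.png

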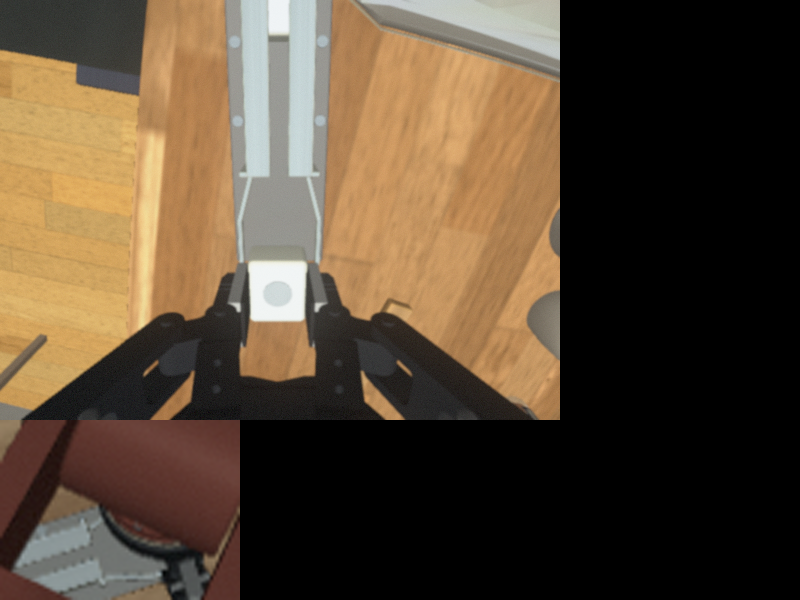

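Wrist view 3: the loader's centre line is vertical at column 279.5 and the tablet (249..306) is centred on column 277.5. They are parallel, about 1 mm apart to tool +y. Lowering now.

Emit:
move_arm(targets=[[[5, 0.001, 0.0017, 0.035, 0], [5, 0, 0, 0.035, 0], [5, 0, 0, 0.012, 0], [5, 0, 0, 0, 0], [5, 0, 0, 0, 0]]])

```text
time: 5.97
tool_pos: [0.4878, -0.2082, 0.0406]
tool_rot: [-0.001, 0.629, 0.777, -0.0]
contact_force: [0.7, -0.3, 0.1]
gripper_width: 0.309
grasp_force: 61.1
```

```bash
python3 -c "
from h import *
delta((.4859,-.2095,.0355),101.7)"
```

```text
pose [ 0.4878 -0.2082  0.0406] yaw 101.98 t 5.97
shift mm [-0.9 -2.1  5.1] units [-0.0015 -0.0035  0.0085] turn units 0.047
```

Emit:
move_arm(targets=[[[5, 0, -0.0008, 0.005, 0], [5, 0, 0, 0.002, 0], [5, 0, 0, 0, 0], [5, 0, 0, 0, 0]]])

```text
time: 6.3
tool_pos: [0.4873, -0.2092, 0.0372]
tool_rot: [0.001, 0.63, 0.777, 0.0]
contact_force: [-0.5, 1.0, -0.9]
gripper_width: 0.31
grasp_force: 61.1
```

```bash
python3 -c "
from h import *
delta((.4859,-.2095,.0355),101.7);print(state()['contact_force'])"
```

```text
pose [ 0.4873 -0.2092  0.0372] yaw 101.93 t 6.3
shift mm [-0.  -1.5  1.7] units [-0.     -0.0024  0.0028] turn units 0.038
[-0.51470633  0.9672866  -0.88234658]
```

Emit:
move_arm(targets=[[[5, 0, -0.001, 0.002, 0], [5, 0, 0, 0.0005, 0], [5, 0, 0, 0, 0], [5, 0, 0, 0, 0]]])

```text
time: 6.63
tool_pos: [0.4863, -0.2091, 0.0351]
tool_rot: [0.0, 0.63, 0.777, 0.0]
contact_force: [-0.3, 0.7, 0.2]
gripper_width: 0.309
grasp_force: 61.1
```

Emit:
move_arm(targets=[[[45, 0, 0, 0, 0], [45, 0, 0, 0, 0], [45, 0, 0, 0, 0], [45, 0, 0, 0, 0]]])

```text
time: 6.97
tool_pos: [0.4864, -0.2091, 0.0351]
tool_rot: [0.0, 0.63, 0.777, 0.0]
contact_force: [0.6, 0.3, -0.0]
gripper_width: 0.45
grasp_force: 0.0
```

Emit:
move_arm(targets=[[[45, 0, 0, -0.01, 0], [45, 0, 0, -0.03, 0], [45, 0, 0, -0.06, 0], [45, 0, 0, -0.06, 0], [45, 0, 0, 0, 0]]])

```text
time: 7.38
tool_pos: [0.4907, -0.2116, 0.14]
tool_rot: [0.007, 0.63, 0.777, 0.001]
contact_force: [0.7, -1.5, 1.4]
gripper_width: 0.448
grasp_force: 0.0
```

```bash
python3 - <<'E'
from h import *
import pickle
s,p,a=pose();print(p,a)
c=get_calibration("wrist");im=grab_frame("wrist");pickle.dump((c,im),open("w4.pkl","wb"))
save("w4.png",im)
E
```

```text
[ 0.49068877 -0.21155747  0.13997602] 101.9409550279674
```

View pics/w4.png

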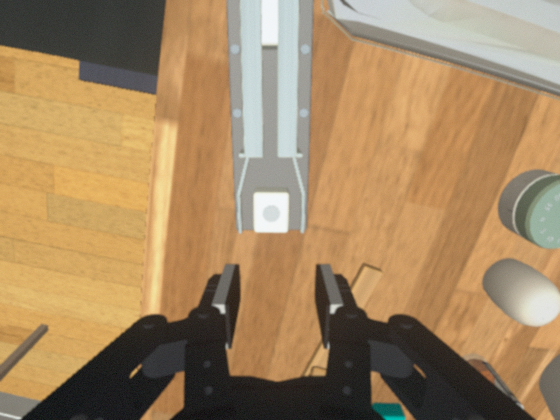

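Wrist view 4: the tablet (254..289) sits squarely in the middle of the bed (238..305), aligned and released. Going to the stick's handle.

```bash
python3 -c "
from h import *
delta((.5668,-.3955,.14),81)"
```

```text
pose [ 0.4894 -0.2109  0.1369] yaw 101.94 t 7.43
shift mm [-170.2  105.3   -3.1] units [-0.2837  0.1755 -0.0051] turn units 3.49
```

Emit:
move_arm(targets=[[[45, 0, 0, 0, 0.9], [45, 0, 0, 0, 0.9], [45, 0, 0, 0, 0.9], [45, 0, 0, 0, 0.79], [45, -0.0473, 0.0292, 0, 0]]])

```text
time: 7.85
tool_pos: [0.4969, -0.2358, 0.1286]
tool_rot: [-0.003, 0.76, 0.65, -0.0]
contact_force: [0.9, -0.4, -0.4]
gripper_width: 0.45
grasp_force: 0.0
```

Emit:
move_arm(targets=[[[45, -0.0473, 0.0292, 0, 0], [45, -0.0473, 0.0292, 0, 0], [45, -0.0473, 0.0292, 0, 0], [45, -0.0473, 0.0292, 0, 0], [45, -0.0473, 0.0292, 0, 0]]])

```text
time: 8.27
tool_pos: [0.5634, -0.3948, 0.1296]
tool_rot: [-0.001, 0.76, 0.649, -0.0]
contact_force: [0.5, -0.4, 0.1]
gripper_width: 0.454
grasp_force: 0.0
```

Emit:
move_arm(targets=[[[45, 0, 0, 0, 0], [45, 0, 0, 0, 0], [45, 0, 0, 0, 0]]])

```text
time: 8.52
tool_pos: [0.5629, -0.3929, 0.1297]
tool_rot: [-0.001, 0.76, 0.649, -0.0]
contact_force: [-0.1, -0.1, 0.5]
gripper_width: 0.454
grasp_force: 0.0
```

```bash
python3 - <<'E'
from h import *
import pickle
delta((.5668,-.3955,.038),81)
c=get_calibration("wrist");im=grab_frame("wrist");pickle.dump((c,im),open("w5.pkl","wb"))
save("w5.png",cv2.resize(im,(800,600),interpolation=cv2.INTER_CUBIC))
E
```

```text
pose [ 0.5629 -0.3929  0.1297] yaw 80.99 t 8.52
shift mm [-2.   4.3 91.7] units [-0.0033  0.0072  0.1529] turn units -0.002
```

View pics/w5.png

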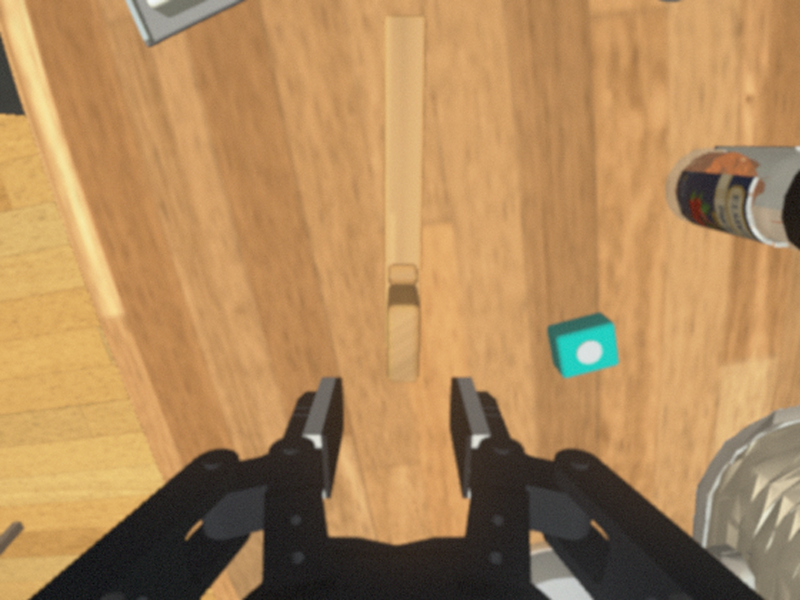

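Wrist view 5: the stick is nearly vertical in the picture, tip at (405,17) and handle top x 388..419, y 305..380. It sits a little to the right of the jaw midline at 397.

```bash
python3 - <<'E'
from h import *
import pickle
c,im=pickle.load(open("w5.pkl","rb"))
f=560/800
P=lambda l,z:ray(c,[((x+.5)*f-.5,(y+.5)*f-.5) for x,y in l],z)
H=P([(403.5,305),(404,380)],.052);t=P([(405,16)],.010)[0]
print(H*1000,t*1000)
m=H.mean(0);v=t-m;a=np.degrees(np.arctan2(v[1],v[0]));print(m,a,np.hypot(*v[:2]),np.linalg.norm(H[0]-H[1]))
delta((m[0],m[1],.038),a)
E
```

```text
[[ 569.01803666 -376.11606371   52.        ]
 [ 563.42969883 -414.3520758    52.        ]] [ 589.78020231 -249.26571985   10.        ]
[ 0.56622387 -0.39523407  0.052     ] 80.83265960276118 0.14785689051667697 0.03864223260411711
pose [ 0.5629 -0.3925  0.1301] yaw 81.02 t 8.57
shift mm [-2.2  3.7 92.1] units [-0.0037  0.0061  0.1535] turn units 0.031
```

Emit:
move_arm(targets=[[[45, -0.006, 0.0062, 0, 0.04], [45, 0, 0, 0.05, 0], [45, 0, 0, 0.05, 0], [45, 0, 0, 0.045, 0], [45, 0, 0, 0, 0]]])

```text
time: 8.98
tool_pos: [0.563, -0.3939, 0.0371]
tool_rot: [-0.006, 0.762, 0.648, -0.001]
contact_force: [-1.2, 1.7, -0.8]
gripper_width: 0.452
grasp_force: 0.0
```

Emit:
move_arm(targets=[[[45, 0, 0, 0, 0], [45, 0, 0, 0, 0]]])

```text
time: 9.15
tool_pos: [0.5675, -0.3981, 0.046]
tool_rot: [0.001, 0.762, 0.648, 0.0]
contact_force: [0.5, -0.6, -0.6]
gripper_width: 0.451
grasp_force: 0.0
```

```bash
python3 -c "
from h import *
delta((.5659,-.3975,.038),80.8)"
```

```text
pose [ 0.5675 -0.3981  0.046 ] yaw 80.78 t 9.15
shift mm [ 0.3 -1.7  8. ] units [ 0.0005 -0.0028  0.0133] turn units -0.003
```

Emit:
move_arm(targets=[[[45, 0, -0.0012, 0.0125, 0], [45, 0, 0, 0, 0], [45, 0, 0, 0, 0]]])

```text
time: 9.4
tool_pos: [0.5664, -0.3981, 0.0377]
tool_rot: [0.001, 0.762, 0.648, 0.0]
contact_force: [-0.6, 0.6, 0.0]
gripper_width: 0.451
grasp_force: 0.0
```

Emit:
move_arm(targets=[[[2, 0, 0, 0, 0], [2, 0, 0, 0, 0], [2, 0, 0, 0, 0], [2, 0, 0, 0, 0], [2, 0, 0, 0, 0]]])

```text
time: 9.82
tool_pos: [0.5664, -0.3982, 0.0375]
tool_rot: [0.001, 0.762, 0.648, 0.0]
contact_force: [0.2, -0.2, 3.0]
gripper_width: 0.181
grasp_force: 58.8
```

Emit:
move_arm(targets=[[[2, 0, 0, 0, 0], [2, 0, 0, 0, 0], [2, 0, 0, 0, 0]]])

```text
time: 10.07
tool_pos: [0.5664, -0.3982, 0.0375]
tool_rot: [0.001, 0.762, 0.648, 0.0]
contact_force: [-0.7, 0.1, 5.1]
gripper_width: 0.177
grasp_force: 58.9
```

```bash
python3 -c "
from h import *
# stick tip on the axis, 120 mm before mouth
d=np.array([np.cos(np.radians(102)),np.sin(np.radians(102))]);m=np.array([.4863,-.2091])+.045*d
print(m,state()['gripper_width'],state()['contact_force'])
g=m-(.105+.151)*d
delta((g[0],g[1],.1),102)"
```

```text
[ 0.47694397 -0.16508336] 0.17739211236478447 [-0.71892735  0.08942015  5.12083165]
pose [ 0.5664 -0.3982  0.0375] yaw 80.75 t 10.07
shift mm [ -9.4 -39.  -62.5] units [-0.0157 -0.065  -0.1042] turn units -3.541
```

Emit:
move_arm(targets=[[[2, 0, 0, -0.025, 0], [2, 0, 0, -0.025, 0], [2, 0, 0, 0, -0.7], [2, 0, 0, 0, -0.7], [2, 0, 0, 0, -0.7]]])

```text
time: 10.48
tool_pos: [0.5663, -0.398, 0.0683]
tool_rot: [0.001, 0.685, 0.729, 0.0]
contact_force: [0.1, -0.4, -0.9]
gripper_width: 0.18
grasp_force: 58.4
```

Emit:
move_arm(targets=[[[2, 0, 0, 0, -0.7], [2, 0, 0, 0, -0.74], [2, -0.0078, -0.0325, 0, 0], [2, -0.0078, -0.0325, 0, 0], [2, 0, 0, 0, 0]]])

```text
time: 10.9
tool_pos: [0.5275, -0.4162, 0.0673]
tool_rot: [-0.0, 0.63, 0.777, -0.001]
contact_force: [0.3, 0.1, -0.7]
gripper_width: 0.179
grasp_force: 58.6
```

Emit:
move_arm(targets=[[[2, 0, 0, 0, 0], [2, 0, 0, 0, 0], [2, 0, 0, 0, 0]]])

```text
time: 11.15
tool_pos: [0.5305, -0.4148, 0.0672]
tool_rot: [0.0, 0.629, 0.777, 0.0]
contact_force: [0.7, -0.4, -1.0]
gripper_width: 0.183
grasp_force: 58.6
```

```bash
python3 - <<'E'
from h import *
import pickle
d=np.array([np.cos(np.radians(102)),np.sin(np.radians(102))]);m=np.array([.4769,-.1651])
g=m-(.105+.151)*d
delta((g[0],g[1],.043),102);print(state()["contact_force"])
c=get_calibration("wrist");im=grab_frame("wrist");pickle.dump((c,im),open("w6.pkl","wb"))
save("w6.png",cv2.resize(im,(800,600),interpolation=cv2.INTER_CUBIC))
E
```

```text
pose [ 0.5305 -0.4148  0.0672] yaw 102.02 t 11.15
shift mm [-0.6 -0.5 24.2] units [-0.001  -0.0008  0.0403] turn units 0.003
[ 0.6656705  -0.43929775 -1.00330874]
```

View pics/w6.png

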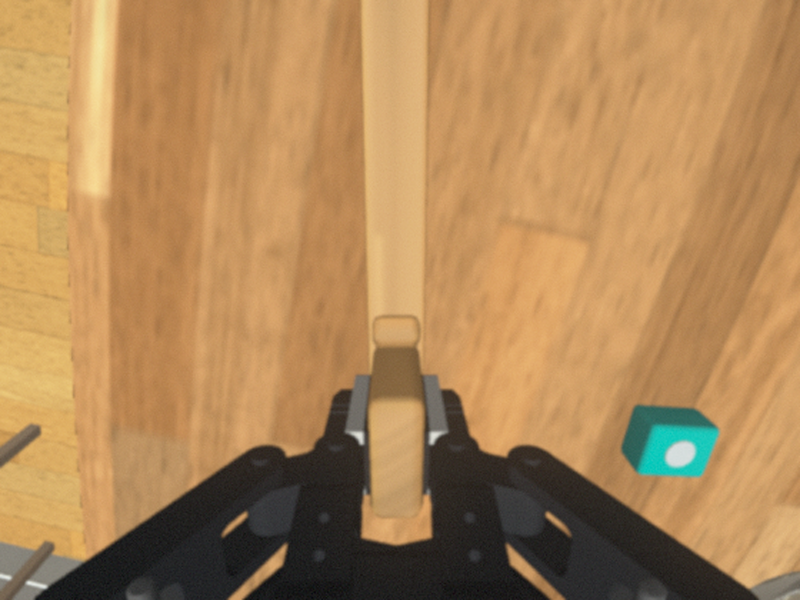

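Wrist view 6: the stick is held firmly and square to the jaws, with the blade from x 362..428 at the top of the picture to 370..423 at y 300. I'll check numerically that it isn't pitched.

```bash
python3 - <<'E'
from h import *
import pickle
c,im=pickle.load(open("w6.pkl","rb"));s,p,a=pose();r=np.radians(a)
ex=np.array([np.cos(r),np.sin(r),0]);ey=np.array([-np.sin(r),np.cos(r),0])
f=560/800
# predicted blade edges for level stick, top z = p.z-.0375+.010
for x in (.03,.06,.09):
    q=[p*[1,1,0]+ex*x+ey*s*.010+[0,0,p[2]-.0275] for s in(1,-1)]
    print(x,(proj(c,q)/f).round(1).tolist())
# tip in the top view (may be hidden by the arm)
E
```

```text
0.03 [[366.2, 317.0], [424.4, 317.0]]
0.06 [[364.3, 229.9], [426.3, 229.9]]
0.09 [[362.3, 131.5], [428.2, 131.6]]
```

Emit:
move_arm(targets=[[[2, 0, 0, 0.02, 0], [2, 0, 0, 0.019, 0], [2, 0, 0, 0, 0], [2, 0, 0, 0, 0], [2, 0, 0, 0, 0]]])

```text
time: 11.62
tool_pos: [0.5296, -0.4146, 0.0424]
tool_rot: [-0.001, 0.629, 0.777, 0.0]
contact_force: [0.6, -0.8, -1.1]
gripper_width: 0.178
grasp_force: 58.7
```

```bash
cat > a.py <<'E'
from h import *
d=np.array([np.cos(np.radians(102)),np.sin(np.radians(102))]);n=np.array([-d[1],d[0]]);m=np.array([.4769,-.1651])
s,p,a=pose();q=p[:2]-m;F=np.array(s["contact_force"])
print("tip x %.1f mm  lat %.1f  z %.1f yaw %.2f  F along %.1f lat %.1f z %.1f t %.1f grip %.2f"%(1000*q@d+151,1000*q@n,1000*p[2],a,F[:2]@d,F[:2]@n,F[2],s["time"],s["gripper_width"]))
E
python3 a.py
```

```text
tip x -104.0 mm  lat 0.4  z 42.4 yaw 102.00  F along -0.9 lat -0.4 z -1.1 t 11.6 grip 0.18
```

Emit:
move_arm(targets=[[[2, 0.013, 0, -0.0015, 0], [2, 0.013, 0, 0, 0], [2, 0.013, 0, 0, 0], [2, 0.008, 0, 0, 0], [2, 0.005, 0, 0, 0]]])

```text
time: 12.03
tool_pos: [0.5231, -0.3833, 0.0442]
tool_rot: [-0.0, 0.629, 0.777, 0.0]
contact_force: [0.4, -0.1, -0.6]
gripper_width: 0.181
grasp_force: 58.7
```

```bash
python3 a.py
```

```text
tip x -72.1 mm  lat 0.2  z 44.2 yaw 102.03  F along -0.2 lat -0.3 z -0.6 t 12.0 grip 0.18
```

Emit:
move_arm(targets=[[[2, 0.004, 0, 0, 0], [2, 0.004, 0, 0, 0], [2, 0.004, 0, 0, 0], [2, 0.004, 0, 0, 0], [2, 0.004, 0, 0, 0]]])

```text
time: 12.45
tool_pos: [0.5208, -0.3727, 0.0442]
tool_rot: [0.0, 0.629, 0.777, -0.0]
contact_force: [-0.6, -0.0, -1.4]
gripper_width: 0.18
grasp_force: 58.7
```

```bash
python3 a.py
```

```text
tip x -61.2 mm  lat 0.2  z 44.2 yaw 101.99  F along 0.1 lat 0.6 z -1.4 t 12.4 grip 0.18
```

Emit:
move_arm(targets=[[[2, 0.004, 0, 0, 0], [2, 0.004, 0, 0, 0], [2, 0.004, 0, 0, 0], [2, 0.004, 0, 0, 0], [2, 0.004, 0, 0, 0]]])

```text
time: 12.87
tool_pos: [0.5182, -0.3608, 0.0441]
tool_rot: [0.0, 0.629, 0.777, -0.0]
contact_force: [0.4, -0.6, -0.8]
gripper_width: 0.178
grasp_force: 58.7
```

```bash
python3 a.py
```

```text
tip x -49.1 mm  lat 0.3  z 44.1 yaw 101.99  F along -0.7 lat -0.2 z -0.8 t 12.9 grip 0.18
```

Emit:
move_arm(targets=[[[2, 0.003, 0, 0, 0], [2, 0.003, 0, 0, 0], [2, 0.003, 0, 0, 0], [2, 0.003, 0, 0, 0], [2, 0.003, 0, 0, 0]]])

```text
time: 13.28
tool_pos: [0.5164, -0.3521, 0.0441]
tool_rot: [0.0, 0.629, 0.777, -0.0]
contact_force: [-0.3, -0.1, -0.7]
gripper_width: 0.179
grasp_force: 58.7
```

Emit:
move_arm(targets=[[[2, 0.003, 0, 0, 0], [2, 0.003, 0, 0, 0], [2, 0.003, 0, 0, 0], [2, 0.003, 0, 0, 0], [2, 0.003, 0, 0, 0]]])

```text
time: 13.7
tool_pos: [0.5145, -0.3432, 0.0441]
tool_rot: [-0.0, 0.629, 0.777, 0.0]
contact_force: [-0.0, -0.1, -1.6]
gripper_width: 0.177
grasp_force: 58.7
```

```bash
python3 a.py
```

```text
tip x -31.0 mm  lat 0.3  z 44.1 yaw 101.99  F along -0.1 lat 0.1 z -1.6 t 13.7 grip 0.18
```

Emit:
move_arm(targets=[[[2, 0.003, 0, 0, 0], [2, 0.003, 0, 0, 0], [2, 0.003, 0, 0, 0], [2, 0.003, 0, 0, 0], [2, 0.003, 0, 0, 0]]])

```text
time: 14.12
tool_pos: [0.5126, -0.3344, 0.0441]
tool_rot: [0.0, 0.629, 0.777, -0.0]
contact_force: [0.5, 0.2, -0.6]
gripper_width: 0.179
grasp_force: 58.7
```

```bash
python3 a.py; python3 - <<'E'
from h import *
a=grab_frame("top")
# white blobs: is the tablet's position visible?
E
```

```text
tip x -22.1 mm  lat 0.3  z 44.1 yaw 102.00  F along 0.1 lat -0.5 z -0.6 t 14.1 grip 0.18
```

Emit:
move_arm(targets=[[[2, 0.003, 0, 0, 0], [2, 0.003, 0, 0, 0], [2, 0.003, 0, 0, 0], [2, 0.003, 0, 0, 0], [2, 0.003, 0, 0, 0]]])

```text
time: 14.58
tool_pos: [0.5107, -0.3256, 0.0441]
tool_rot: [-0.0, 0.629, 0.777, -0.0]
contact_force: [0.5, 0.1, -0.3]
gripper_width: 0.181
grasp_force: 58.7
```

Emit:
move_arm(targets=[[[2, 0.003, 0, 0, 0], [2, 0.003, 0, 0, 0], [2, 0.003, 0, 0, 0], [2, 0.003, 0, 0, 0], [2, 0.003, 0, 0, 0]]])

```text
time: 15.0
tool_pos: [0.5089, -0.3168, 0.0441]
tool_rot: [-0.0, 0.629, 0.777, 0.0]
contact_force: [-0.4, 0.3, -2.5]
gripper_width: 0.174
grasp_force: 58.7
```

Emit:
move_arm(targets=[[[2, 0.003, 0, 0, 0], [2, 0.003, 0, 0, 0], [2, 0.003, 0, 0, 0], [2, 0.003, 0, 0, 0], [2, 0.003, 0, 0, 0]]])

```text
time: 15.42
tool_pos: [0.507, -0.308, 0.0441]
tool_rot: [0.0, 0.629, 0.777, 0.0]
contact_force: [-0.8, -0.6, -1.4]
gripper_width: 0.183
grasp_force: 58.7
```

```bash
python3 a.py
```

```text
tip x 4.9 mm  lat 0.2  z 44.1 yaw 102.00  F along -0.5 lat 1.0 z -1.4 t 15.4 grip 0.18
```

Emit:
move_arm(targets=[[[2, 0.0014, 0, 0, 0], [2, 0.0014, 0, 0, 0], [2, 0.0014, 0, 0, 0], [2, 0.0014, 0, 0, 0], [2, 0.0014, 0, 0, 0]]])

```text
time: 15.83
tool_pos: [0.5062, -0.3041, 0.0441]
tool_rot: [0.0, 0.629, 0.777, -0.0]
contact_force: [1.2, -0.2, -1.2]
gripper_width: 0.183
grasp_force: 58.7
```

```bash
python3 a.py
```

```text
tip x 9.0 mm  lat 0.2  z 44.1 yaw 101.99  F along -0.5 lat -1.1 z -1.2 t 15.8 grip 0.18
```

Emit:
move_arm(targets=[[[2, 0.0014, 0, 0, 0], [2, 0.0014, 0, 0, 0], [2, 0.0014, 0, 0, 0], [2, 0.0014, 0, 0, 0], [2, 0.0014, 0, 0, 0]]])

```text
time: 16.25
tool_pos: [0.5053, -0.2999, 0.0441]
tool_rot: [-0.0, 0.629, 0.777, -0.0]
contact_force: [-0.1, -1.3, -0.6]
gripper_width: 0.175
grasp_force: 58.7
```

Emit:
move_arm(targets=[[[2, 0.0014, 0, 0, 0], [2, 0.0014, 0, 0, 0], [2, 0.0014, 0, 0, 0], [2, 0.0014, 0, 0, 0], [2, 0.0014, 0, 0, 0]]])

```text
time: 16.67
tool_pos: [0.5044, -0.2958, 0.0441]
tool_rot: [-0.0, 0.629, 0.777, -0.0]
contact_force: [0.1, -0.4, -0.5]
gripper_width: 0.178
grasp_force: 58.7
```

Emit:
move_arm(targets=[[[2, 0.0014, 0, 0, 0], [2, 0.0014, 0, 0, 0], [2, 0.0014, 0, 0, 0], [2, 0.0014, 0, 0, 0], [2, 0.0014, 0, 0, 0]]])

```text
time: 17.08
tool_pos: [0.5036, -0.2917, 0.0441]
tool_rot: [0.0, 0.629, 0.777, 0.0]
contact_force: [-0.4, -0.0, -1.1]
gripper_width: 0.179
grasp_force: 58.7
```

```bash
python3 a.py
```

```text
tip x 21.7 mm  lat 0.2  z 44.1 yaw 102.00  F along 0.1 lat 0.4 z -1.1 t 17.1 grip 0.18
```

Emit:
move_arm(targets=[[[2, 0.0014, 0, 0, 0], [2, 0.0014, 0, 0, 0], [2, 0.0014, 0, 0, 0], [2, 0.0014, 0, 0, 0], [2, 0.0014, 0, 0, 0]]])

```text
time: 17.5
tool_pos: [0.5027, -0.2875, 0.0441]
tool_rot: [-0.0, 0.629, 0.777, 0.0]
contact_force: [0.4, -0.2, -1.3]
gripper_width: 0.179
grasp_force: 58.7
```

Emit:
move_arm(targets=[[[2, 0.0014, 0, 0, 0], [2, 0.0014, 0, 0, 0], [2, 0.0014, 0, 0, 0], [2, 0, 0, 0, 0], [2, 0, 0, 0, 0]]])

```text
time: 17.92
tool_pos: [0.5021, -0.2851, 0.044]
tool_rot: [-0.0, 0.629, 0.777, 0.0]
contact_force: [0.2, -0.7, -1.4]
gripper_width: 0.178
grasp_force: 58.7
```

```bash
python3 a.py
```

```text
tip x 28.4 mm  lat 0.3  z 44.0 yaw 102.00  F along -0.7 lat -0.0 z -1.4 t 17.9 grip 0.18
```

Now single small calls, 2.7 mm each, watching the force.

Emit:
move_arm(targets=[[[2, 0.0015, 0, 0, 0], [2, 0.0015, 0, 0, 0], [2, 0.0015, 0, 0, 0], [2, 0, 0, 0, 0]]])

```text
time: 18.25
tool_pos: [0.5016, -0.2824, 0.0441]
tool_rot: [-0.0, 0.629, 0.777, 0.0]
contact_force: [-0.6, -0.3, -0.9]
gripper_width: 0.177
grasp_force: 58.7
```

Emit:
move_arm(targets=[[[2, 0.0015, 0, 0, 0], [2, 0.0015, 0, 0, 0], [2, 0.0015, 0, 0, 0], [2, 0, 0, 0, 0]]])

```text
time: 18.58
tool_pos: [0.501, -0.2797, 0.044]
tool_rot: [-0.0, 0.629, 0.777, 0.0]
contact_force: [0.2, 0.1, -1.0]
gripper_width: 0.178
grasp_force: 58.7
```

Emit:
move_arm(targets=[[[2, 0.0015, 0, 0, 0], [2, 0.0015, 0, 0, 0], [2, 0.0015, 0, 0, 0], [2, 0, 0, 0, 0]]])

```text
time: 18.92
tool_pos: [0.5004, -0.2771, 0.044]
tool_rot: [-0.0, 0.629, 0.777, 0.0]
contact_force: [-0.1, -0.6, -1.1]
gripper_width: 0.182
grasp_force: 58.7
```

Emit:
move_arm(targets=[[[2, 0.0015, 0, 0, 0], [2, 0.0015, 0, 0, 0], [2, 0.0015, 0, 0, 0], [2, 0, 0, 0, 0]]])

```text
time: 19.25
tool_pos: [0.4999, -0.2744, 0.0441]
tool_rot: [-0.0, 0.629, 0.777, 0.0]
contact_force: [-0.2, -0.0, -2.3]
gripper_width: 0.18
grasp_force: 58.7
```

Emit:
move_arm(targets=[[[2, 0.0015, 0, 0, 0], [2, 0.0015, 0, 0, 0], [2, 0.0015, 0, 0, 0], [2, 0, 0, 0, 0]]])

```text
time: 19.58
tool_pos: [0.4997, -0.2727, 0.0446]
tool_rot: [0.001, 0.629, 0.777, -0.0]
contact_force: [0.3, -3.4, -0.7]
gripper_width: 0.179
grasp_force: 58.7
```

Contact at tip x of about 41 mm, with the tablet's front at about 75 mm as the pictures suggested. Pressing on gently.

Emit:
move_arm(targets=[[[2, 0.001, 0, 0, 0], [2, 0.001, 0, 0, 0], [2, 0, 0, 0, 0], [2, 0, 0, 0, 0]]])

```text
time: 19.92
tool_pos: [0.4996, -0.2719, 0.0447]
tool_rot: [0.001, 0.629, 0.777, -0.001]
contact_force: [-0.2, -6.1, -0.1]
gripper_width: 0.18
grasp_force: 58.8
```

```bash
python3 a.py
```

```text
tip x 41.8 mm  lat 0.0  z 44.7 yaw 102.01  F along -5.9 lat 1.5 z -0.1 t 19.9 grip 0.18
```

Emit:
move_arm(targets=[[[2, 0.001, 0, 0, 0], [2, 0.001, 0, 0, 0], [2, 0.0005, 0, 0, 0], [2, 0, 0, 0, 0], [2, 0, 0, 0, 0]]])

```text
time: 20.33
tool_pos: [0.4995, -0.2712, 0.0451]
tool_rot: [0.002, 0.629, 0.777, -0.001]
contact_force: [-0.3, -6.7, -0.8]
gripper_width: 0.185
grasp_force: 58.8
```

```bash
python3 a.py
```

```text
tip x 42.5 mm  lat -0.1  z 45.1 yaw 102.02  F along -6.4 lat 1.7 z -0.8 t 20.3 grip 0.19
```

Emit:
move_arm(targets=[[[2, 0.001, 0, 0, 0], [2, 0.001, 0, 0, 0], [2, 0, 0, 0, 0], [2, 0, 0, 0, 0], [2, 0, 0, 0, 0]]])

```text
time: 20.75
tool_pos: [0.4995, -0.2706, 0.0454]
tool_rot: [0.003, 0.629, 0.777, -0.001]
contact_force: [0.7, -8.2, -1.2]
gripper_width: 0.177
grasp_force: 58.8
```

```bash
python3 a.py
```

```text
tip x 43.1 mm  lat -0.2  z 45.4 yaw 102.03  F along -8.1 lat 1.0 z -1.2 t 20.8 grip 0.18
```

Add a little more, then hold.

Emit:
move_arm(targets=[[[2, 0.0008, 0, 0, 0], [2, 0, 0, 0, 0], [2, 0, 0, 0, 0], [2, 0, 0, 0, 0], [2, 0, 0, 0, 0]]])

```text
time: 21.17
tool_pos: [0.4995, -0.2704, 0.0455]
tool_rot: [0.003, 0.629, 0.777, -0.001]
contact_force: [-0.0, -9.7, 0.0]
gripper_width: 0.18
grasp_force: 58.8
```

Emit:
move_arm(targets=[[[2, 0, 0, 0, 0], [2, 0, 0, 0, 0]]])

```text
time: 21.33
tool_pos: [0.4995, -0.2704, 0.0455]
tool_rot: [0.003, 0.629, 0.777, -0.002]
contact_force: [-0.1, -9.7, -1.7]
gripper_width: 0.182
grasp_force: 58.8
```

Emit:
move_arm(targets=[[[2, 0, 0, 0, 0], [2, 0, 0, 0, 0]]])

```text
time: 21.5
tool_pos: [0.4995, -0.2704, 0.0455]
tool_rot: [0.003, 0.629, 0.777, -0.001]
contact_force: [0.1, -9.2, -0.4]
gripper_width: 0.178
grasp_force: 58.8
```

```bash
python3 a.py
```

```text
tip x 43.3 mm  lat -0.2  z 45.5 yaw 102.03  F along -9.0 lat 1.8 z -0.4 t 21.5 grip 0.18
```

Emit:
move_arm(targets=[[[2, 0, 0, 0, 0], [2, 0, 0, 0, 0], [2, 0, 0, 0, 0], [2, -0.004, 0, 0, 0], [2, -0.006, 0, 0, 0]]])

```text
time: 21.92
tool_pos: [0.4999, -0.274, 0.0445]
tool_rot: [0.0, 0.629, 0.777, -0.0]
contact_force: [-1.3, -0.3, -1.5]
gripper_width: 0.18
grasp_force: 58.7
```

Emit:
move_arm(targets=[[[2, -0.01, 0, 0, 0], [2, -0.02, 0, 0, 0], [2, -0.025, 0, 0, 0], [2, -0.03, 0, 0, 0], [2, -0.03, 0, 0, 0]]])

```text
time: 22.33
tool_pos: [0.5143, -0.3424, 0.0438]
tool_rot: [-0.0, 0.629, 0.777, 0.0]
contact_force: [0.3, 0.5, -0.5]
gripper_width: 0.178
grasp_force: 58.6
```

```bash
python3 a.py
```

```text
tip x -30.2 mm  lat 0.3  z 43.8 yaw 101.99  F along 0.4 lat -0.4 z -0.5 t 22.3 grip 0.18
```

Emit:
move_arm(targets=[[[2, -0.03, 0, 0, 0], [2, -0.03, 0, 0, 0], [2, -0.03, 0, 0, 0], [2, -0.03, 0, 0, 0], [2, -0.02, 0, 0, 0]]])

```text
time: 22.75
tool_pos: [0.5317, -0.4258, 0.0439]
tool_rot: [0.0, 0.63, 0.777, 0.0]
contact_force: [-0.9, 0.3, -1.7]
gripper_width: 0.181
grasp_force: 58.7
```

```bash
python3 a.py; python3 -c "
from h import *
delta((.5664,-.3982,.075),80.8)"
```

```text
tip x -115.4 mm  lat 0.6  z 43.9 yaw 101.92  F along 0.4 lat 0.8 z -1.7 t 22.8 grip 0.18
pose [ 0.5317 -0.4258  0.0439] yaw 101.92 t 22.75
shift mm [ 32.8  29.9 -31.1] units [ 0.0546  0.0498 -0.0519] turn units 3.52
```

Emit:
move_arm(targets=[[[2, 0, 0, -0.01, 0.88], [2, 0, 0, 0, 0.88], [2, 0, 0, 0, 0.88], [2, 0, 0, 0, 0.88], [2, 0.025, 0.05, 0, 0]]])

```text
time: 23.17
tool_pos: [0.5596, -0.4151, 0.0487]
tool_rot: [-0.002, 0.764, 0.646, -0.001]
contact_force: [1.1, 0.2, -1.6]
gripper_width: 0.181
grasp_force: 58.7
```

Emit:
move_arm(targets=[[[2, 0, 0, 0.01, 0], [2, 0, 0, 0.006, 0], [2, 0, 0, 0, 0], [2, 0, 0, 0, 0]]])

```text
time: 23.5
tool_pos: [0.5626, -0.4131, 0.0394]
tool_rot: [-0.001, 0.761, 0.649, -0.0]
contact_force: [-0.1, -0.6, -0.8]
gripper_width: 0.181
grasp_force: 59.0
```

```bash
python3 a.py; python3 -c "
from h import *
delta((.5664,-.3982,.0378),80.8)"
```

```text
tip x -109.4 mm  lat -32.3  z 39.4 yaw 80.86  F along -0.5 lat 0.2 z -0.8 t 23.5 grip 0.18
pose [ 0.5626 -0.4131  0.0394] yaw 80.86 t 23.5
shift mm [15.3  1.4  1.6] units [0.0255 0.0023 0.0027] turn units 0.01
```

Emit:
move_arm(targets=[[[2, 0, 0, 0.002, 0], [2, 0, 0, 0.001, 0], [2, 0, 0, 0, 0]]])

```text
time: 23.75
tool_pos: [0.5631, -0.4134, 0.0387]
tool_rot: [-0.0, 0.761, 0.648, -0.0]
contact_force: [0.7, -0.8, -1.3]
gripper_width: 0.178
grasp_force: 59.0
```

Emit:
move_arm(targets=[[[40, 0, 0, 0, 0], [40, 0, 0, 0, 0], [40, 0, 0, 0, 0], [40, 0, 0, 0, 0]]])

```text
time: 24.08
tool_pos: [0.5637, -0.4133, 0.0391]
tool_rot: [0.0, 0.761, 0.649, 0.0]
contact_force: [0.3, 0.1, -0.3]
gripper_width: 0.4
grasp_force: 0.0
```

Emit:
move_arm(targets=[[[40, 0, 0, -0.02, 0], [40, 0, 0, -0.05, 0], [40, 0, 0, -0.06, 0], [40, 0, 0, -0.06, 0], [40, 0, 0, 0, 0]]])

```text
time: 24.5
tool_pos: [0.5673, -0.4165, 0.1644]
tool_rot: [0.008, 0.761, 0.649, 0.001]
contact_force: [1.1, -1.4, 2.1]
gripper_width: 0.403
grasp_force: 0.0
```

```bash
python3 - <<'E'
from h import *
print(pose())
c=get_calibration("top");im=grab_frame("top")
m=np.array([.4769,-.1651]);d=np.array([np.cos(np.radians(102)),np.sin(np.radians(102))])
g0=np.load("top.npy")
for x in range(20,130,5):
    q=proj(c,[[*(m+x/1000*d),.024]])[0];u,v=np.round(q).astype(int)
    print(x,im[v,u],g0[v,u])
# has the wrist seen the stick where it was left? level check by blade edges
w=get_calibration("wrist");k=grab_frame("wrist");save("end.png",k)
s,p,a=pose();r=np.radians(a);ex=np.array([np.cos(r),np.sin(r),0]);ey=np.array([-np.sin(r),np.cos(r),0])
for x in(.04,.08,.12,.147,.155):
    row=[k[tuple(np.clip(np.round(proj(w,[[*(p+ex*x+ey*y)[:2],.01]])[0]).astype(int)[::-1],0,[419,559]))].tolist() for y in(.014,.005,-.005,-.014)];print(x,row)
E
```

```text
({'time': 24.5, 'joint_pos': array([-7.38898393e-01,  2.89743820e-01,  1.50326318e+00,  4.76944842e-05,
        1.33201930e+00, -5.79822854e-01]), 'joint_vel': array([-0.00184952,  0.03717617,  0.04374285, -0.00103439, -0.06449622,
       -0.00015926]), 'joint_efforts': array([ 1.55082154e-01, -4.04593563e+01, -2.75241423e+01, -1.20021537e-02,
        7.33572599e-01,  3.79138555e-06]), 'tool_pos': array([ 0.56731977, -0.41647562,  0.16440063]), 'tool_rot': array([0.00821446, 0.76103113, 0.64866248, 0.00106425]), 'contact_force': array([ 1.06491539, -1.44148148,  2.11053781]), 'ft_torque': array([-0.06124343, -0.05796709,  0.02816676]), 'grasp_force': 0.0, 'gripper_width': 0.4026292869904556}, array([ 0.56731977, -0.41647562,  0.16440063]), np.float64(80.88142396738724))
20 [123 126 123] [103 106 104]
25 [121 125 122] [102 106 103]
30 [123 126 124] [102 105 103]
35 [122 126 124] [102 105 103]
40 [108 112 108] [101 104 101]
45 [185 192 194] [103 106 103]
50 [181 189 191] [102 105 102]
55 [156 165 165] [103 105 103]
60 [157 166 167] [102 105 103]
65 [168 177 178] [102 106 102]
70 [185 192 195] [102 105 102]
75 [150 155 146] [124 128 118]
80 [185 192 195] [160 168 170]
85 [185 193 195] [160 167 169]
90 [184 191 194] [160 168 170]
95 [185 192 195] [160 169 170]
100 [185 193 195] [161 168 170]
105 [185 193 195] [161 168 170]
110 [146 155 154] [123 132 131]
115 [135 146 147] [114 124 125]
120 [129 137 137] [110 117 118]
125 [122 125 122] [101 105 102]
0.04 [[213, 159, 104], [222, 178, 119], [226, 184, 126], [220, 165, 103]]
0.08 [[217, 165, 106], [220, 177, 120], [226, 183, 126], [211, 159, 103]]
0.12 [[213, 159, 104], [216, 173, 117], [224, 180, 121], [206, 154, 101]]
0.147 [[210, 158, 103], [208, 167, 115], [223, 181, 123], [218, 168, 108]]
0.155 [[209, 158, 103], [216, 162, 108], [208, 155, 103], [207, 156, 101]]
```

The tablet fills 42 to 75 mm past the mouth, against the row. The stick lies where it was released, and the gripper is well above everything. Handing in.

```bash
python3 -c "
from h import *
print(job.job_done())"
```

```text
the job is handed in; nothing more can be done
None
```

The tablet is pressed home against the row about 75 mm past the mouth, held near 9 N for over half a second. The stick is drawn out and lying on the worktop clear of the loader, and the job was handed in at about 25 s with no verdict returned.

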